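# Load a tube into the inclined sample changer and index it to the reader

## Robot

A 7-joint arm with a two-finger parallel gripper is mounted at the origin on the work surface. World frame = base frame: x ahead of the robot, y to its left, z up, the work surface at z = 0. Lengths are in mm, angles in rad, forces in N, time in s.
With the tool pointing down it reaches from about 350 to 900 mm from the base axis. Payload 7.2 kg.
Tool frame: the origin (TCP) lies midway between the tips of the shut fingers; the grasp point (between the pads) lies 19 mm behind it; z points along the fingers, y is the line along which they close (so a half turn about z gives the same grasp; the last joint's range is limited). The gripper opens to 85 mm and grips with 20 to 120 N. Pads are 22 mm wide; open, the fingers measure 114 mm over their backs; the gripper's body (76 mm by 85 mm) begins 54 mm behind the grasp point. The pads swing forward as they close: fully open they stand 13 mm farther back than shut.
Start: joints at [1.224, 0.411, -0.013, 1.596, 0.006, 1.134, -0.082], TCP at [171.989, -600.873, 231.297] pointing down, gripper open.
Joint ranges: [-2.95, 2.95], [-0.29, 1.99], [-1.47, 1.44], [0.14, 2.54], [-1.03, 4.17], [0.13, 1.85], [-2.86, 2.86]. Speed limits (rad/s): [2.39, 2.39, 3.01, 3.01, 3.14, 3.14, 3.14].

## Interface

Orientations are given as a unit quaternion [w, x, y, z].
In Python, from workcell import readout, capture, ticket gives the robot as it stands.
- The arm moves only by the tool move_arm, never from a script. Its argument "steps" is a list of rows, each a list of 7 numbers: the shift along the world's x, y, z in m, then the turn, a rotation vector about the world's x, y, z in rad, then the opening, from 0 (shut) to 1 (fully open). In form: [[x, y, z, ax, ay, az, jaw], ...]. A call has 1 to 10 rows; each row is the pose to reach, as a shift and turn from the pose commanded when the call began; what a row does not reach only later rows make up. A row lasts 1/12 s, in which the tool goes at most 41.7 mm and 7.16 degrees, less where a joint would pass 70% of its speed; a pose out of reach is approached as far as the arm can. A call with a gripper value outside its range is refused whole. The fingers move at their own pace and stop on an object; the grip force is fixed at half the most. Time passes only in rows, so rows that repeat a pose let the fingers close. It gives the time, the measured TCP pose, the force, the opening and the grip force at its end, in the units of the state.
- readout.state(): the state, without advancing time (a new reading comes with each control period).
- capture(name): name is "scene" or "top" or "wrist"; returns a dict with "image" (480x640x3 uint8, blue, green, red), "vertical_fov" (degrees; the focal length in pixels is half the picture's height over the tangent of half this angle, whatever the lens; pixels are square), "cx", "cy" (the principal point, pixels), "extrinsics" (4x4, takes a point from camera to world coordinates); the wrist camera has in their place "mount" (4x4, takes a point from camera to tool coordinates, whose origin is the TCP and whose axes are the flange's). Camera axes: x right, y up, looking along -z (the intrinsics and any distortion apply to the point x, -y, -z); pixel columns grow to the right and rows downward; lengths in mm; the calibration is good to about 2 mm. A picture is of the moment at which its call begins: read the wrist's pose just before it. There is no depth.
- ticket.close_job(): hands the job in; it is judged then, once.
The state is a dict: "time_s": time; "joint_pos": joint angles; "qvel": joint speeds; "tau": joint torques, N m; "ee_pos": TCP position; "eef_rot": TCP orientation; "contact_force": force on the tool from outside, world axes, zero at the start; "moment": the same for the moment, N m; "opening": opening from 0.0 (shut) to 1.0 (fully open); "grasp_force": force on a finger pad.
Only numpy, scipy, OpenCV 4.12 (cv2) and the standard library are available. Lean on these libraries where they do the work, as an engineer would, in place of code of your own. Each camera call takes 0.05 s, during which the arm holds its last target. There are 200 camera calls.

## Task

Take the tall capped tube out of the white three-hole rack and load it, without dropping it, cap outwards and fully home, into the empty pocket that stands at the black loading mark at the low front edge of the inclined sample changer, and let go. Then turn the changer's drum exactly one click anticlockwise (seen from above), so that this tube comes to rest in front of the bar-code reader; leave the other tubes in their holes and pockets and do not shift the bottle and the jar.

Things in the scene. Friction and masses are not known exactly. Their poses are not given: they have to be found in the camera images.
- tall_tube_mid (a point): Centre (half-way up, on the axis) of the tube to load, the only 115 mm long one in the rack. Diameter 30 mm, label, ribbed purple cap (diameter 34, height 20 mm) on top, conical foot (last 17 mm, down to 10 mm diameter). About 45 g. z points from foot to cap. Stands upright, foot 10 mm above the table in a hole 40 mm deep; 75 mm stand out and may be gripped anywhere.
- short_tube_a_mid (a point): Centre of a short tube in the rack, same make, diameter 30 mm, cap 34 mm, 75 mm long; 35 mm of it stand above the rack. Stays where it is.
- short_tube_b_mid (a point): Centre of the other short tube in the rack, the same as the first. Stays where it is.
- rack: White rack block, fixed to the table, 80 x 205 x 50 mm high; origin at the centre of its underside. Three holes of diameter 33 mm, 40 mm deep, in one row along its own y axis at -64, 0 and +64 mm. Which hole holds the tall tube varies.
- pocket_mouth (a point): Centre of the mouth of the pocket to load, in the plane of the drum's deck; at the start at the drum's low front, by the black triangular loading mark. Bore 33 mm, 58 mm deep, flat floor. z points out along its axis, leaning 25 degrees from vertical to the front; x (at the start) up the slope to the drum's axis, 90 mm off. Turns with the drum. A tube fully home has its centre 0.5 mm below it.
- knob (a point): Centre of the drum's grey bar knob, on the drum's axis, 46 mm above the deck. The bar is 76 mm long along this point's x, 18 mm thick along y, 36 mm high along z (28 to 64 mm above the deck), on a stem of diameter 32 mm (30 mm high). z points outwards along the drum's axis, leaning 25 degrees. Turns with the drum; axes parallel to those of pocket_mouth.
- carousel (a joint): Angle of the drum (rad), about 0 at the start, growing anticlockwise seen from above. Cream drum, diameter 244 mm, eight equal pockets, one every 0.785 rad. It clicks: it rests within 0.04 rad of each multiple of 0.785; passing half-way takes about 0.3 N m, then it falls into the next rest. One click anticlockwise takes the loading pocket to the reader at the front right.
- changer: Fixed beige sample changer, 290 mm deep, 304 wide, cheeks to 222 mm high; origin centre of underside, front to own -x. Deck centre 175 mm above the origin. Front right (own -x, -y): cream bar-code reader block, inner face 147 mm from the drum's axis, top 54 mm above the deck. The next three pockets anticlockwise of the loading pocket hold tubes standing 57 mm out; the other four are empty.
- loaded_tube_1_mid (a point): Centre of a tube already in the drum (115 mm, the same make), in the pocket at the reader at the start, fully home. It rides with the drum and must stay in.
- loaded_tube_2_mid (a point): Centre of the second tube already in the drum, one pocket further anticlockwise. Must stay in.
- loaded_tube_3_mid (a point): Centre of the third tube already in the drum, one more pocket further. Must stay in.
- reagent_bottle: Amber bottle standing beyond the rack, diameter 68 mm, 135 mm high, origin at its underside. Not to be shifted.
- sample_jar: Small closed white jar standing between the robot and the rack, diameter 58 mm, 65 mm high, origin at its underside. Not to be shifted.
There are look-alikes about, which are no part of the job. What is shaped like the part that bears loaded_tube_1_mid but turquoise or yellow is not meant.

How it is judged (in metres and radians):
On the way, in this order (a step that is already met when the one before it is completed fails the run):
1. the tall tube stands fully home in the pocket at the loading mark and has been let go, the drum not yet turned (x of tall_tube_mid in the frame of pocket_mouth between -0.006 and 0.006 m and y of tall_tube_mid in the frame of pocket_mouth between -0.006 and 0.006 m and z of tall_tube_mid in the frame of pocket_mouth between -0.006 and 0.006 m and angle between the z axis of tall_tube_mid and the z axis of pocket_mouth, either way round below 0.14 rad and contact force between the fingers and tall_tube below 0.2 N and value of joint carousel between -0.2 and 0.2 rad), for 0.2 s.
2. the drum has been turned one click anticlockwise, the tube still home in its pocket (x of tall_tube_mid in the frame of pocket_mouth between -0.006 and 0.006 m and y of tall_tube_mid in the frame of pocket_mouth between -0.006 and 0.006 m and z of tall_tube_mid in the frame of pocket_mouth between -0.006 and 0.006 m and angle between the z axis of tall_tube_mid and the z axis of pocket_mouth, either way round below 0.14 rad and value of joint carousel between 0.685 and 0.885 rad), for 0.2 s.
At the end, for the whole second after the job is handed in: Tall tube fully home in the pocket (centre within 6 mm of its axis, within 6 mm of the mouth's height, within 8 degrees), released; drum at rest one click (0.785 rad, within 0.1) anticlockwise of the start; loaded tubes still home; short tubes, bottle and jar within 30 mm of their starts (all of step 2 and contact force between the fingers and tall_tube below 0.2 N and z of each of loaded_tube_1_mid, loaded_tube_2_mid, loaded_tube_3_mid in the frame of knob below -0.032 m and velocity of joint carousel between -0.1 and 0.1 rad/s and linear speed of tall_tube below 0.03 m/s and distance of each of short_tube_a_mid, short_tube_b_mid, reagent_bottle, sample_jar from where it was at the start of the episode below 0.03 m); the robot touches nothing.
It fails at once if the drum turned past one click, half-way to the second (value of joint carousel above 1.12 rad).
It fails at once if the drum turned half a click the wrong way (value of joint carousel below -0.36 rad).
It fails at once if the tall tube dropped (falling free of the fingers by more than about 30 mm) (contact force between the fingers and tall_tube below 0.05 N and linear speed of tall_tube above 0.8 m/s).
It fails at once if a tube already in the drum pulled out of its pocket (z of any of loaded_tube_1_mid, loaded_tube_2_mid, loaded_tube_3_mid in the frame of knob above -0.02 m).
It fails at once if a short tube, the bottle or the jar shifted (distance of any of short_tube_a_mid, short_tube_b_mid, reagent_bottle, sample_jar from where it was at the start of the episode above 0.03 m).
It also fails if it takes over 56 s, if anything falls off the work surface, if the arm or the gripper's body presses on something with over 40 N, if the wrist force passes 120 N, or if a joint passes its speed limit or range.

## Working session

There is one attempt and no reset: what is moved stays moved. The work goes in short steps, Python scripts to look and compute and a tool call to move; the robot and the scene stay as the last step left them, time stands still between calls to the robot, and variables do not carry over. Pictures are saved under pics/ and viewed, at most 10 in all, crops included, and the job is handed in when it is done.

Besides the shell and the picture viewer there is one more tool, called after "Emit:" by a JSON object that holds its "op" and its "data". move_arm: Moves the arm, as the interface text tells. Its arguments: {"type":"object","properties":{"steps":{"type":"array","items":{"type":"array","items":{"type":"number"}}}},"required":["steps"]}

```bash
mkdir -p pics
cat > h.py <<'E'
import numpy as np,cv2,json
from workcell import readout,capture,ticket
def cam(n):
    c=capture(n); return c
def K(c):
    f=240/np.tan(np.radians(c["vertical_fov"])/2); return f,c["cx"],c["cy"]
E
python3 - <<'E'
from h import *
s=readout.state();print(s)
for n in("scene","top"):
    c=cam(n);cv2.imwrite(f"pics/{n}.png",c["image"]);print({k:v for k,v in c.items() if k!="image"})
    np.save(n+"_E.npy",c["extrinsics"])
E
```

```text
{'time_s': 0.0, 'joint_pos': array([ 1.22377686,  0.41194284, -0.01272521,  1.59706627,  0.00562705,
        1.13430297, -0.08218656]), 'qvel': array([-3.02944415e-05,  3.41719651e-04, -5.31648061e-05,  8.27433174e-04,
       -6.60954431e-04,  1.28595646e-03,  1.40949391e-03]), 'tau': array([-1.09084010e-04, -6.00629067e+01,  6.81800265e-01, -2.99405819e+01,
        1.36515341e-02,  1.06368848e-02, -2.30287878e-05]), 'ee_pos': array([ 171.83046091, -600.38383575,  230.41716249]), 'eef_rot': array([-8.21176065e-04,  9.90293551e-01,  1.38989118e-01, -1.85291495e-04]), 'contact_force': array([ 0.63904668, -0.32223437, -0.49288271]), 'moment': array([0.00164269, 0.05824075, 0.02024685]), 'grasp_force': 0.0, 'opening': 0.9982565533508313}
{'vertical_fov': 56.77541806979783, 'cx': 317.0340502646071, 'cy': 241.86637005221047, 'extrinsics': array([[ 8.26013449e-01, -3.94846129e-01,  4.02241614e-01,
         8.38515060e+02],
       [ 5.63567724e-01,  5.66327679e-01, -6.01385385e-01,
        -5.98604612e+02],
       [ 9.65413138e-03,  7.23442807e-01,  6.90316813e-01,
         7.42911704e+02],
       [ 0.00000000e+00,  0.00000000e+00,  0.00000000e+00,
         1.00000000e+00]])}
{'vertical_fov': 42.96608940269562, 'cx': 326.8019761180473, 'cy': 236.2256057476962, 'extrinsics': array([[-2.09668635e-02,  9.95746942e-01, -8.97129734e-02,
         3.80951147e+02],
       [-9.99774247e-01, -2.05732416e-02,  5.31013256e-03,
        -8.71304134e+01],
       [ 3.44186158e-03,  8.98040572e-02,  9.95953505e-01,
         1.58821276e+03],
       [ 0.00000000e+00,  0.00000000e+00,  0.00000000e+00,
         1.00000000e+00]])}
```

View pics/scene.png

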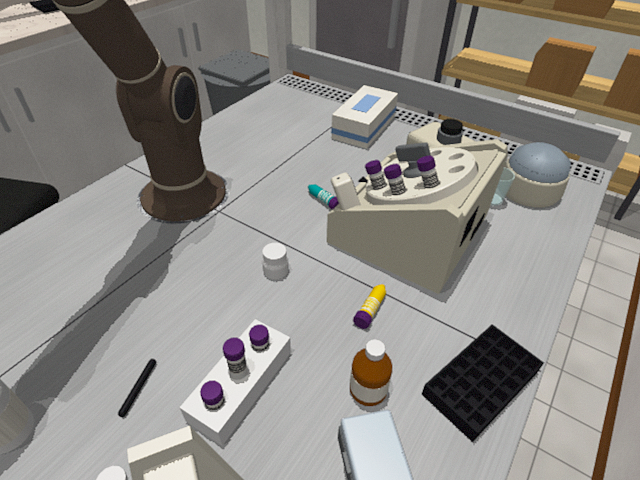

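View pics/top.png

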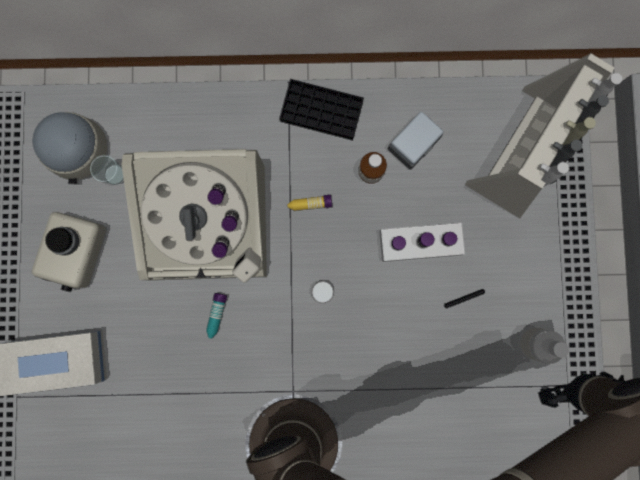

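The purple-capped candidates in the rack, in the scene view, are at (212,395), (234,350) and (259,335). The middle one stands tallest and shows its label. I'll confirm that in an enlarged crop and measure the changer at the same time.

Run:
```python
from h import *
s=cv2.imread("pics/scene.png");t=cv2.imread("pics/top.png")
def crop(i,x,y,w,h,k):
    return cv2.resize(i[y:y+h,x:x+w],None,fx=k,fy=k,interpolation=cv2.INTER_CUBIC)
a=crop(s,175,310,130,100,3); b=crop(t,370,210,130,100,3)
c=crop(s,320,110,130,100,3); d=crop(t,120,140,130*1+20,115*1+0,2.6)
d=crop(t,120,145,150,150,2)[:300,:300]
d=np.pad(d,((0,0),(0,90),(0,0)))
cv2.imwrite("pics/c1.png",np.vstack([np.hstack([a,b]),np.hstack([c,d])]))
```

```text
(no output)
```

View pics/c1.png

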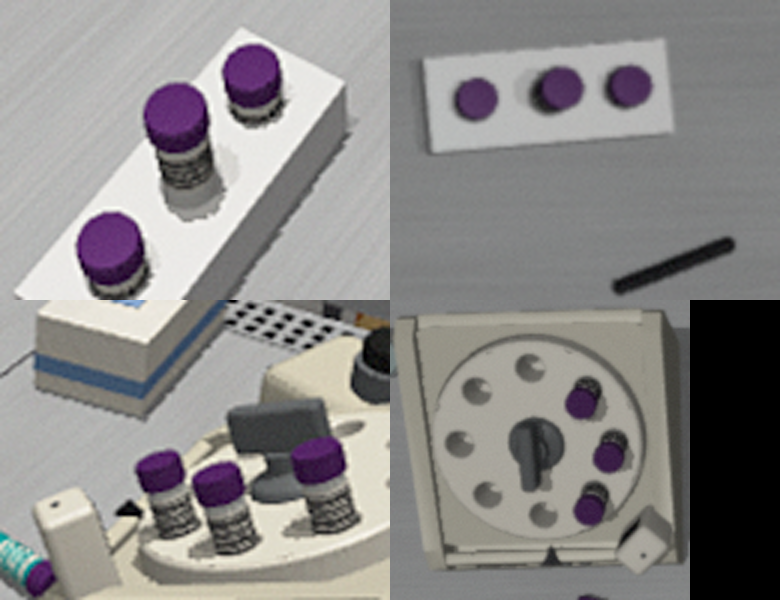

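The middle one in the rack, scene (234,350) and top (427,239), is clearly the tall tube: its label shows and it stands about twice as high as the others. I'll fit the changer and rack poses from these pixels.

```bash
cat >> h.py <<'E'
from scipy.optimize import least_squares
from scipy.spatial.transform import Rotation as R
FOV={"scene":(56.77541806979783,317.034,241.866),"top":(42.96608940269562,326.802,236.2256)}
def proj(n,P):
    E=np.load(n+"_E.npy");fv,cx,cy=FOV[n];f=240/np.tan(np.radians(fv)/2)
    p=(np.atleast_2d(P)-E[:3,3])@E[:3,:3]
    return np.c_[cx+f*p[:,0]/-p[:,2],cy+f*p[:,1]/p[:,2]]
def drum(x,y,yaw):
    # frame: x up the slope, z outward axis (leans to front = -x own)
    r=R.from_euler('z',yaw)*R.from_euler('y',-25,degrees=True)
    return r.as_matrix(),np.array([x,y,175.])
def onslope(M,o,ang,rad,h):
    # pocket k: loading at -x; anticlockwise growing
    return o+M@np.array([-rad*np.cos(ang),-rad*np.sin(ang),h])
E
python3 - <<'E'
from h import *
ct=lambda u,v:(120+(u-390)/2,145+(v-300)/2)
cs=lambda u,v:(320+u/3,110+(v-300)/3)
q=np.pi/4
obs=[("top",ct(543,515),0,0),("top",ct(488,494),-q,0),("top",ct(459,443),-2*q,0),("top",ct(477,391),-3*q,0),("top",ct(530,367),-4*q,0),
("top",ct(590,508),q,57),("top",ct(609,457),2*q,57),("top",ct(582,403),3*q,57),
("scene",cs(159,459),q,57),("scene",cs(218,472),2*q,57),("scene",cs(320,448),3*q,57)]
def res(p,fit=False):
    M,o=drum(*p[:3]);o=o+[0,0,p[4]]
    return np.concatenate([proj(n,onslope(M,o,a+p[3],90,h))[0]-uv for n,uv,a,h in obs])
for lock in(1,0):
    f=lambda p:np.r_[res(p),p[4]/ (0.01 if lock else 100),p[3]/.02]
    r=least_squares(f,[600,200,0,0,0],x_scale=[1,1,.01,.01,1]);print(r.x);
print(res(r.x).reshape(-1,2).round(1).tolist())
# rack
obs2=[("top",(427.3,239.0),0,125),("top",(399,242.7),-1,85),("top",(450,238.7),1,85),
("scene",(175+177/3,310+101/3),0,125),("scene",(175+253/3,310+63/3),-1,85),("scene",(175+111/3,310+231/3),1,85)]
def r2(p):
    return np.concatenate([proj(n,[p[0]+k*64*np.sin(p[2]),p[1]-k*64*np.cos(p[2]),h+p[3]])[0]-uv for n,uv,k,h in obs2])
r=least_squares(r2,[600,-300,0,0],x_scale=[1,1,.01,1]);print(r.x,r2(r.x).round(1))
r=least_squares(lambda p:r2(np.r_[p,0]),[600,-300,0],x_scale=[1,1,.01]);print(r.x,r2(np.r_[r.x,0]).round(1))
# bottle/jar top view
E
python3 -c "
from workcell import capture
c=capture('wrist');print(c['mount'],c['vertical_fov'],c['cx'],c['cy'])"
```

```text
[ 5.62310677e+02  2.14642932e+02  1.67206487e-02 -1.55273315e-02
 -3.97408745e-05]
[ 5.62364058e+02  2.15003249e+02  1.03836404e-02 -1.02810490e-02
 -1.28235064e+00]
[[0.6, -0.7], [0.2, 0.1], [0.5, 0.2], [-0.1, -0.4], [0.1, -0.1], [-0.6, 0.6], [-0.5, -0.6], [-1.0, -0.6], [-0.3, 0.3], [-0.4, -0.1], [-0.8, -0.1]]
[ 5.01927849e+02 -3.35307716e+02  5.67894238e-02 -1.14415403e+00] [-0.8 -0.3 -0.9 -0.6 -0.4 -0.6 -0.5  0.3 -0.3 -0.6 -0.9  0.5]
[ 5.02248776e+02 -3.35528531e+02  5.72721159e-02] [-0.6 -0.5 -0.7 -0.8 -0.3 -0.8 -0.5  0.1 -0.3 -0.8 -0.9  0.3]
[[ 1.50562708e-03  9.59965356e-01  2.80114707e-01  7.11531369e+01]
 [ 9.99998253e-01 -1.13496102e-03 -1.48546712e-03  2.28228523e-01]
 [-1.10807770e-03  2.80116454e-01 -9.59965387e-01 -1.41959376e+02]
 [ 0.00000000e+00  0.00000000e+00  0.00000000e+00  1.00000000e+00]] 59.52259748424878 318.3168169395139 244.00777830913572
```

Emit:
{"op": "move_arm", "data": {"steps": [[0.03, 0.024, 0, 0, 0, -0.022, 1], [0.062, 0.05, 0, 0, 0, -0.044, 1], [0.094, 0.075, 0, 0, 0, -0.066, 1], [0.126, 0.1, 0, 0, 0, -0.09, 1], [0.158, 0.126, 0, 0, 0, -0.11, 1], [0.19, 0.152, 0, 0, 0, -0.13, 1], [0.222, 0.178, 0, 0, 0, -0.15, 1], [0.254, 0.204, 0, 0, 0, -0.18, 1], [0.286, 0.23, 0, 0, 0, -0.2, 1], [0.318, 0.256, 0, 0, 0, -0.22, 1]]}}

```text
time_s: 0.98
ee_pos: [491.1, -343.3, 231.2]
eef_rot: [-0.0, 1.0, 0.029, -0.0]
contact_force: [0.4, -0.2, -0.2]
opening: 1.001
grasp_force: 0.0
```

Emit:
{"op": "move_arm", "data": {"steps": [[0.006, 0.004, -0.01, 0, 0, 0, 1], [0.012, 0.009, -0.02, 0, 0, 0, 1], [0.012, 0.009, -0.02, 0, 0, 0, 1], [0.012, 0.009, -0.02, 0, 0, 0, 1]]}}

```text
time_s: 1.32
ee_pos: [500.6, -336.5, 210.2]
eef_rot: [-0.0, 1.0, 0.029, -0.001]
contact_force: [-0.3, -0.0, -1.2]
opening: 0.998
grasp_force: 0.0
```

```bash
cat >> h.py <<'E'
def wrist(name):
    s=readout.state();c=capture("wrist")
    q=np.array(s["eef_rot"]);T=np.eye(4);T[:3,:3]=R.from_quat(q[[1,2,3,0]]).as_matrix();T[:3,3]=s["ee_pos"]
    E=T@c["mount"];np.save(name+"_E.npy",E);FOV[name]=(c["vertical_fov"],c["cx"],c["cy"])
    cv2.imwrite(f"pics/{name}.png",c["image"]);json.dump(FOV,open("fov.json","w"));print("t",s["time_s"],s["ee_pos"].round(1),(T[:3,:3]).round(4).tolist(),s["joint_pos"].round(2))
    return E
E
python3 - <<'E'
from h import *
wrist("w1")
im=cv2.imread("pics/w1.png")
P=np.array([502.1,-335.4,125.]);print(proj("w1",P))
for k in np.linspace(0,6.28,24): 
    p=proj("w1",P+17*np.array([np.cos(k),np.sin(k),0]))[0];cv2.circle(im,tuple(int(v) for v in p.round()),1,(0,255,0),-1)
cv2.imwrite("pics/w1o.png",im)
E
```

```text
t 1.3167 [ 500.6 -336.5  210.2] [[0.9983, 0.058, -0.0026], [0.058, -0.9983, 0.0006], [-0.0026, -0.0007, -1.0]] [ 0.61  0.4  -0.13  1.67  0.06  1.08 -1.05]
[[315.58077943 249.38211954]]
```

View pics/w1o.png

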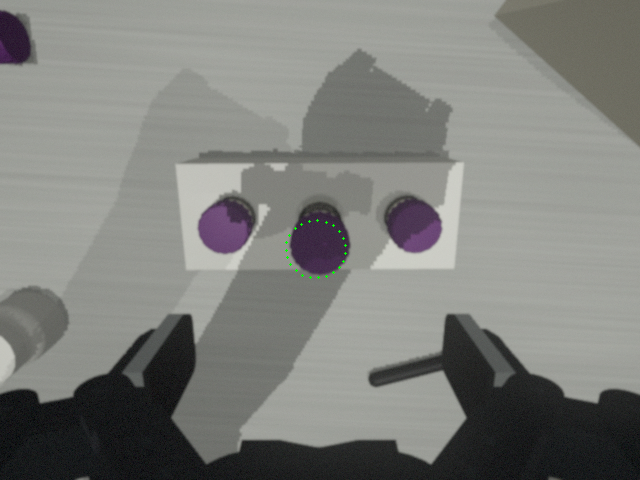

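The look from close by shows the tall cap at (319,243), between the short caps at (226,226) and (414,225). That is about 3 mm off my prediction, and the jaws line up with the row. I'll correct for it and descend.

Emit:
{"op": "move_arm", "data": {"steps": [[0.003, 0, -0.03, 0, 0, 0, 1], [0.003, 0, -0.06, 0, 0, 0, 1], [0.003, 0, -0.09, 0, 0, 0, 1], [0.003, 0, -0.108, 0, 0, 0, 1], [0.003, 0, -0.118, 0, 0, 0, 1], [0.003, 0, -0.118, 0, 0, 0, 1], [0.003, 0, -0.118, 0, 0, 0, 0], [0.003, 0, -0.118, 0, 0, 0, 0], [0.003, 0, -0.118, 0, 0, 0, 0], [0.003, 0, -0.118, 0, 0, 0, 0]]}}

```text
time_s: 2.2
ee_pos: [505.7, -336.4, 94.7]
eef_rot: [0.001, 1.0, 0.029, 0.001]
contact_force: [0.4, -0.2, -0.5]
opening: 0.458
grasp_force: 0.0
```

Emit:
{"op": "move_arm", "data": {"steps": [[0, 0, 0, 0, 0, 0, 0], [0, 0, 0, 0, 0, 0, 0], [0, 0, 0, 0, 0, 0, 0], [0, 0, 0, 0, 0, 0, 0]]}}

```text
time_s: 2.53
ee_pos: [505.9, -336.3, 94.8]
eef_rot: [0.001, 1.0, 0.029, 0.001]
contact_force: [0.7, -0.1, 6.2]
opening: 0.378
grasp_force: 59.0
```

Gripped at 59 N with the opening at 0.38. Now I'll lift.

Emit:
{"op": "move_arm", "data": {"steps": [[0, 0, 0.015, 0, 0, 0, 0], [0, 0, 0.04, 0, 0, 0, 0], [0, 0, 0.07, 0, 0, 0, 0], [0, 0, 0.1, 0, 0, 0, 0], [0, 0, 0.13, 0, 0, 0, 0], [0, 0, 0.16, 0, 0, 0, 0], [0, 0, 0.185, 0, 0, 0, 0], [0, 0, 0.2, 0, 0, 0, 0], [0, 0, 0.2, 0, 0, 0, 0], [0, 0, 0.2, 0, 0, 0, 0]]}}

```text
time_s: 3.37
ee_pos: [505.2, -335.9, 294.1]
eef_rot: [0.001, 1.0, 0.029, 0.001]
contact_force: [0.1, 0.4, -0.6]
opening: 0.381
grasp_force: 59.8
```

Run:
```python
from h import *
wrist("w2")
c=cam("scene");cv2.imwrite("pics/s2.png",c["image"])
s=readout.state();print(s["ee_pos"],s["opening"],s["grasp_force"],s["eef_rot"])
for z in(-31+125-95,31-5): pass
print(proj("scene",s["ee_pos"]),proj("w2",s["ee_pos"]))
p=proj("scene",s["ee_pos"])[0].astype(int)
i=c["image"][max(0,p[1]-90):p[1]+90,max(0,p[0]-60):p[0]+60];i=cv2.resize(i,None,fx=3.3,fy=3.3)
w=cv2.imread("pics/w2.png")[:, :]; w=cv2.resize(w,(400,300))
o=np.zeros((594,800,3),np.uint8);o[:min(594,i.shape[0]),:i.shape[1]]=i[:594];o[:300,400:]=w;cv2.imwrite("pics/c2.png",o);print(p)
```

```text
t 3.3667 [ 505.2 -335.9  294.1] [[0.9983, 0.0589, 0.0016], [0.0589, -0.9983, -0.001], [0.0015, 0.0011, -1.0]] [ 0.6   0.34 -0.13  1.55  0.05  1.25 -1.04]
[ 504.40234968 -335.50497055  292.01986016] 0.3812796112298088 59.82381284236908 [-4.73740766e-04  9.99565704e-01  2.94538436e-02 -8.06122016e-04]
[[219.91534663 275.15867214]] [[315.78138482 320.33235971]]
[219 275]
```

View pics/c2.png

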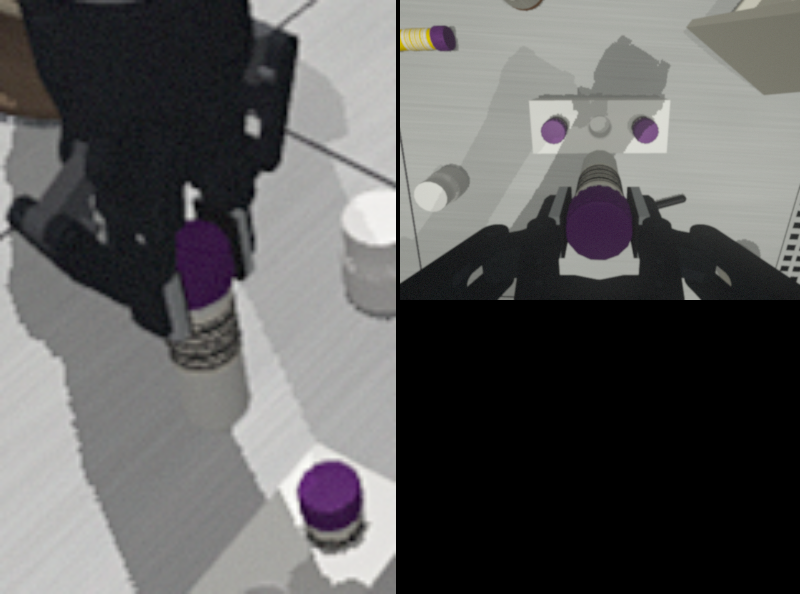

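```bash
cat >> h.py <<'E'
try: FOV.update(json.load(open("fov.json")))
except Exception: pass
YAW=0.013;C=np.array([562.4,214.8,174.5])
def Mdrum(): return drum(0,0,YAW)[0]
def mouth(): return C+Mdrum()@[-90,0,0]
def toolrot(): # tool x up slope, z into pocket
    M=Mdrum(); return np.c_[M[:,0],-M[:,1],-M[:,2]]
def curr():
    s=readout.state();q=np.array(s["eef_rot"]);return s["ee_pos"],R.from_quat(q[[1,2,3,0]]).as_matrix()
E
python3 - <<'E'
from h import *
p,Rt=curr();E=np.load("w2_E.npy")
for dx in(-4,-2,0,2): print(dx,proj("w2",p+Rt@[dx,0,-30]))
T=toolrot();print("mouth",mouth())
tgt=mouth()+Mdrum()@[0,0,170]-T@[-1.5,0,27.3]
print("dpos",tgt-p,"rv",R.from_matrix(T@Rt.T).as_rotvec())
E
```

```text
-4 [[315.5210721  375.55556276]]
-2 [[315.5190188  369.91636561]]
0 [[315.51694795 364.22895326]]
2 [[315.51485932 358.49270472]]
mouth [480.83919154 213.73964976 136.46435644]
dpos [-105.57934865  548.17834976   23.89295006] rv [ 0.01476638 -0.43770634 -0.04539703]
```

Emit:
{"op": "move_arm", "data": {"steps": [[0, 0.015, 0.01, 0, 0, 0, 0], [-0.005, 0.045, 0.02, 0, -0.01, 0, 0], [-0.01, 0.08, 0.023, 0, -0.03, -0.005, 0], [-0.018, 0.115, 0.023, 0.001, -0.06, -0.01, 0], [-0.026, 0.15, 0.023, 0.003, -0.1, -0.015, 0], [-0.034, 0.185, 0.023, 0.005, -0.14, -0.02, 0], [-0.042, 0.22, 0.023, 0.006, -0.18, -0.025, 0], [-0.05, 0.255, 0.023, 0.008, -0.22, -0.03, 0], [-0.058, 0.29, 0.023, 0.01, -0.26, -0.035, 0], [-0.066, 0.325, 0.023, 0.012, -0.3, -0.04, 0]]}}

```text
time_s: 4.3
ee_pos: [437.5, -8.6, 315.6]
eef_rot: [-0.002, 0.989, 0.009, 0.15]
contact_force: [1.1, 0.6, -0.2]
opening: 0.374
grasp_force: 59.8
```

Emit:
{"op": "move_arm", "data": {"steps": [[-0.008, 0.035, 0, 0, -0.03, 0, 0], [-0.015, 0.07, 0, 0, -0.06, 0, 0], [-0.022, 0.105, 0, 0.001, -0.09, 0, 0], [-0.028, 0.14, 0, 0.002, -0.12, -0.003, 0], [-0.034, 0.17, 0, 0.003, -0.138, -0.005, 0], [-0.038, 0.2, 0, 0.003, -0.138, -0.005, 0], [-0.041, 0.216, 0, 0.003, -0.138, -0.005, 0], [-0.041, 0.223, 0, 0.003, -0.138, -0.005, 0], [-0.041, 0.223, 0, 0.003, -0.138, -0.005, 0], [-0.041, 0.223, 0, 0.003, -0.138, -0.005, 0]]}}

```text
time_s: 5.13
ee_pos: [397.3, 212.0, 315.6]
eef_rot: [-0.002, 0.976, 0.007, 0.217]
contact_force: [-0.2, 0.6, -0.9]
opening: 0.379
grasp_force: 59.8
```

Run:
```python
from h import *
wrist("w3")
p,Rt=curr();T=toolrot()
tgt=mouth()+Mdrum()@[0,0,170]-T@[0,0,27.3]
print("dpos",tgt-p,"rv",R.from_matrix(T@Rt.T).as_rotvec(),readout.state()["grasp_force"])
im=cv2.imread("pics/w3.png");M=Mdrum()
for a in np.arange(0,8):
  for k in np.linspace(0,6.28,30):
    q=onslope(M,C,a*np.pi/4,90,0)+M@[16.5*np.cos(k),16.5*np.sin(k),0]
    u=proj("w3",q)[0].round().astype(int)
    if (abs(u)<2000).all(): cv2.circle(im,tuple(int(v) for v in u),1,(0,0,255),-1)
cv2.imwrite("pics/w3o.png",im)
```

```text
t 5.1333 [397.3 212.  315.6] [[0.9059, 0.0144, 0.4232], [0.0129, -0.9999, 0.0064], [0.4232, -0.0004, -0.906]] [ 0.31 -0.22 -0.95  2.1   0.11  0.81 -2.27]
dpos [-0.05797443  1.26496816 -0.37533198] rv [-0.00048032  0.00064686 -0.00016465] 59.8231315612793
```

View pics/w3o.png

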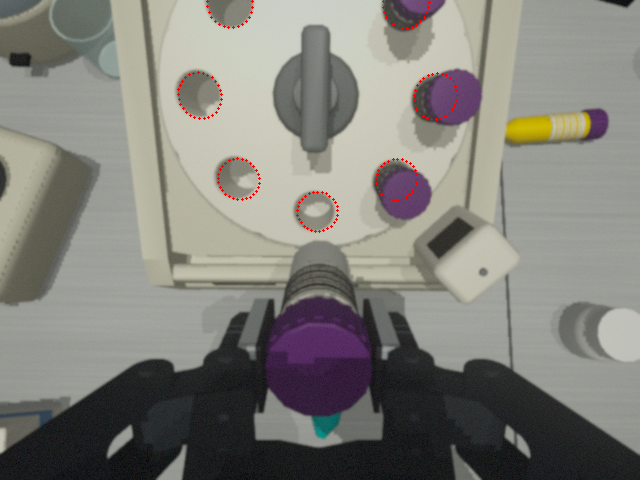

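The predicted pocket rings fall on the real holes, with the loading pocket at (317,212). The tube axis lies about 2.5 px to mm right of it, so I'll shift +2 mm in y and slide down along the pocket axis.

Emit:
{"op": "move_arm", "data": {"steps": [[0, 0.002, 0, 0, 0, 0, 0], [0.008, 0.002, -0.018, 0, 0, 0, 0], [0.017, 0.002, -0.036, 0, 0, 0, 0], [0.025, 0.002, -0.054, 0, 0, 0, 0], [0.034, 0.003, -0.073, 0, 0, 0, 0], [0.04, 0.003, -0.086, 0, 0, 0, 0], [0.044, 0.003, -0.095, 0, 0, 0, 0], [0.049, 0.003, -0.104, 0, 0, 0, 0], [0.0507, 0.003, -0.109, 0, 0, 0, 0], [0.0507, 0.003, -0.109, 0, 0, 0, 0]]}}

```text
time_s: 6.02
ee_pos: [448.5, 213.9, 205.6]
eef_rot: [-0.002, 0.976, 0.006, 0.216]
contact_force: [-1.2, 0.0, -1.0]
opening: 0.378
grasp_force: 59.8
```

Run:
```python
from h import *
wrist("w4")
p,Rt=curr();print((Mdrum().T@(p+Rt@[0,0,27.3]-mouth())))
w=cv2.imread("pics/w4.png")[60:480,120:520]
c=cam("scene");i=c["image"][110:230,310:460];i=cv2.resize(i,None,fx=2.6,fy=2.6,interpolation=cv2.INTER_CUBIC)
o=np.zeros((420,400+i.shape[1],3),np.uint8);o[:,:400]=w;o[:i.shape[0],400:]=i
cv2.imwrite("pics/c4.png",o)
```

```text
t 6.0167 [448.5 213.9 205.6] [[0.9067, 0.0122, 0.4216], [0.0109, -0.9999, 0.0056], [0.4217, -0.0005, -0.9068]] [ 0.24  0.14 -1.03  2.19  0.7   0.67 -2.84]
[ 0.17063691  1.2751794  49.86233813]
```

View pics/c4.png

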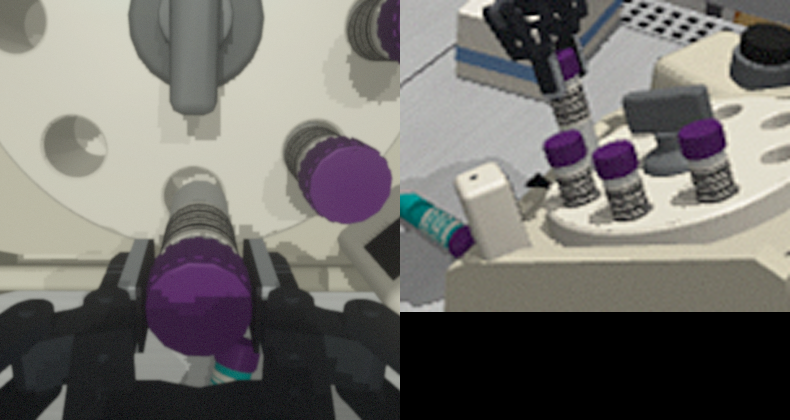

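The tube foot is just entering the mouth and is centred. Joint 7 is close to its limit (-2.84 against -2.86), though. I'll back out 40 mm and turn the hand +90° about the tube axis, since the tube is symmetric.

Emit:
{"op": "move_arm", "data": {"steps": [[-0.008, 0, 0.018, 0, 0, 0, 0], [-0.017, 0, 0.036, 0, 0, 0, 0], [-0.017, 0, 0.036, -0.0423, 0, 0.0906, 0], [-0.017, 0, 0.036, -0.0845, 0, 0.1813, 0], [-0.017, 0, 0.036, -0.1268, 0, 0.2719, 0], [-0.017, 0, 0.036, -0.169, 0, 0.3625, 0], [-0.017, 0, 0.036, -0.2113, 0, 0.4532, 0], [-0.017, 0, 0.036, -0.2536, 0, 0.5438, 0], [-0.017, 0, 0.036, -0.2958, 0, 0.6344, 0], [-0.017, 0, 0.036, -0.3381, 0, 0.725, 0]]}}

```text
time_s: 6.95
ee_pos: [431.7, 215.0, 243.9]
eef_rot: [0.083, 0.896, 0.388, 0.199]
contact_force: [-0.4, 0.7, -0.9]
opening: 0.378
grasp_force: 59.9
```

Emit:
{"op": "move_arm", "data": {"steps": [[0, 0, 0, -0.0423, 0, 0.0906, 0], [0, 0, 0, -0.0845, 0, 0.1813, 0], [0, 0, 0, -0.1268, 0, 0.2719, 0], [0, 0, 0, -0.169, 0, 0.3625, 0], [0, 0, 0, -0.2113, 0, 0.4532, 0], [0, 0, 0, -0.2536, 0, 0.5438, 0], [0, 0, 0, -0.2958, 0, 0.6344, 0], [0, 0, 0, -0.3254, 0, 0.698, 0], [0, 0, 0, -0.3254, 0, 0.698, 0]]}}

```text
time_s: 7.7
ee_pos: [431.7, 215.0, 243.9]
eef_rot: [0.152, 0.686, 0.696, 0.15]
contact_force: [-0.3, -0.9, -0.4]
opening: 0.38
grasp_force: 59.9
```

Run:
```python
from h import *
s=readout.state()
p,Rt=curr();print(s["joint_pos"].round(2),s["grasp_force"],Rt.round(3).tolist());print((Mdrum().T@(p+Rt@[0,0,27.3]-mouth())))
print("tool in drum",(Mdrum().T@Rt).round(4).tolist())
```

```text
[ 0.39  0.03 -1.15  2.15  0.5   0.71 -1.08] 59.86457169055939 [[-0.013, 0.909, 0.418], [1.0, 0.014, 0.001], [-0.005, 0.417, -0.909]]
[ 0.7775341   1.82651264 90.80622767]
tool in drum [[-0.0025, 1.0, -0.0056], [1.0, 0.0024, -0.0041], [-0.0041, -0.0057, -1.0]]
```

Emit:
{"op": "move_arm", "data": {"steps": [[0.006, -0.0005, -0.014, 0, 0, 0, 0], [0.013, -0.0005, -0.028, 0, 0, 0, 0], [0.0175, -0.0005, -0.0375, 0, 0, 0, 0], [0.021, -0.0005, -0.045, 0, 0, 0, 0], [0.0245, -0.0005, -0.0525, 0, 0, 0, 0], [0.028, -0.0005, -0.06, 0, 0, 0, 0], [0.028, -0.0005, -0.06, 0, 0, 0, 0]]}}

```text
time_s: 8.28
ee_pos: [459.7, 214.5, 182.5]
eef_rot: [0.15, 0.688, 0.694, 0.15]
contact_force: [0.8, 0.3, -0.2]
opening: 0.379
grasp_force: 60.0
```

```bash
cat > st.py <<'E'
from h import *
s=readout.state()
p,Rt=curr();print(s["time_s"],s["joint_pos"].round(2),s["grasp_force"],s["opening"],"F drum",(Mdrum().T@s["contact_force"]).round(1),s["moment"].round(2));print((Mdrum().T@(p+Rt@[0,0,27.3]-mouth())))
E
python3 st.py
```

```text
8.2833 [ 0.24  0.23 -1.05  2.19  0.85  0.69 -1.4 ] 59.96363639831543 0.37935458682611195 F drum [ 0.6  0.3 -0.5] [0.17 0.48 0.01]
[ 0.10693378  0.93528318 23.38212643]
```

Emit:
{"op": "move_arm", "data": {"steps": [[0.003, 0, -0.0065, 0, 0, 0, 0], [0.006, 0, -0.013, 0, 0, 0, 0], [0.0085, 0, -0.018, 0, 0, 0, 0], [0.0093, 0, -0.02, 0, 0, 0, 0], [0.0093, 0, -0.02, 0, 0, 0, 0]]}}

```text
time_s: 8.7
ee_pos: [469.0, 214.6, 163.3]
eef_rot: [0.151, 0.687, 0.695, 0.151]
contact_force: [0.1, 0.8, -0.9]
opening: 0.382
grasp_force: 59.9
```

```bash
python3 st.py
```

```text
8.7 [ 0.19  0.28 -1.01  2.2   0.94  0.68 -1.47] 59.93748128414154 0.38244670087908655 F drum [-0.3  0.8 -0.9] [0.2  0.52 0.04]
[0.45644162 0.93550807 2.0215652 ]
```

Nearly home with no contact force yet. I'll press 4 mm further and watch the force.

Emit:
{"op": "move_arm", "data": {"steps": [[0.0006, 0, -0.0013, 0, 0, 0, 0], [0.001, 0, -0.0023, 0, 0, 0, 0], [0.0015, 0, -0.0032, 0, 0, 0, 0], [0.0017, 0, -0.0036, 0, 0, 0, 0], [0.0017, 0, -0.0036, 0, 0, 0, 0]]}}

```text
time_s: 9.12
ee_pos: [470.4, 216.7, 161.5]
eef_rot: [0.151, 0.686, 0.695, 0.152]
contact_force: [-13.4, -0.2, 20.5]
opening: 0.377
grasp_force: 62.4
```

```bash
python3 st.py
```

```text
9.1167 [ 0.18  0.29 -1.    2.2   0.95  0.68 -1.49] 62.3952054977417 0.37688750054092757 F drum [-3.5  0.  24.3] [-0.06  1.65 -0.06]
[ 1.01066084  3.06887017 -0.25531449]
```

The tube is on the pocket floor with 24 N axial force at the expected depth. I'll open partly and back off along the axis.

Emit:
{"op": "move_arm", "data": {"steps": [[-0.0008, 0, 0.0016, 0, 0, 0, 0], [-0.0008, 0, 0.0016, 0, 0, 0, 0.65], [-0.0008, 0, 0.0016, 0, 0, 0, 0.65], [-0.0008, 0, 0.0016, 0, 0, 0, 0.65], [-0.0008, 0, 0.0016, 0, 0, 0, 0.65], [-0.005, 0, 0.011, 0, 0, 0, 0.65], [-0.013, 0, 0.028, 0, 0, 0, 0.65], [-0.022, 0, 0.047, 0, 0, 0, 0.65], [-0.034, 0, 0.072, 0, 0, 0, 0.65], [-0.047, 0, 0.1, 0, 0, 0, 0.65]]}}

```text
time_s: 9.95
ee_pos: [424.1, 214.5, 256.8]
eef_rot: [0.15, 0.687, 0.695, 0.15]
contact_force: [0.3, -1.6, 0.6]
opening: 0.65
grasp_force: 0.0
```

```bash
python3 st.py
python3 - <<'E'
from h import *
c=cam("scene");i=c["image"][110:230,310:460];i=cv2.resize(i,None,fx=2.6,fy=2.6,interpolation=cv2.INTER_CUBIC)
d=cam("top")["image"][140:290,120:280];d=cv2.resize(d,None,fx=2.4,fy=2.4)
o=np.zeros((360,800,3),np.uint8);o[:312,:390]=i;o[:360,400:400+384]=d;cv2.imwrite("pics/c5.png",o)
M=Mdrum();print(proj("scene",onslope(M,C,0,90,57)))
E
```

```text
9.95 [ 0.47 -0.02 -1.19  2.14  0.39  0.72 -0.97] 0.0 0.6498080776945305 F drum [ 0.5 -1.6  0.5] [-0.05  0.45 -0.01]
[ -0.87227482   1.40631356 105.70108179]
[[376.37100323 151.19202376]]
```

View pics/c5.png

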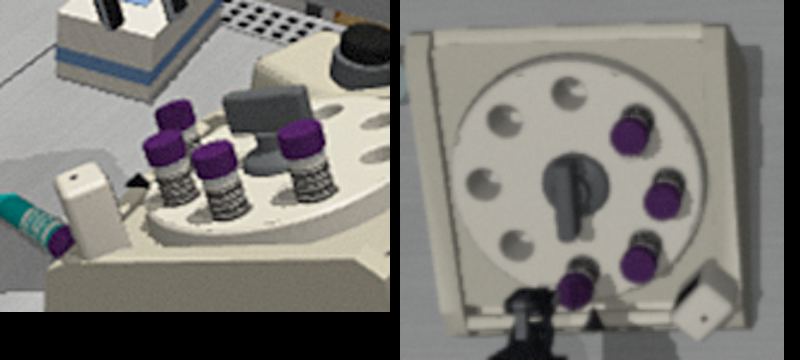

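The tube is home: its cap in the scene view is at (377,151), exactly as predicted, and the drum is unmoved. Next I'll go over the knob, turning the hand another +90°.

Run:
```python
from h import *
p,Rt=curr();M=Mdrum();T=np.c_[-M[:,0],M[:,1],-M[:,2]]
t=C+M@[0,0,115]
print("d",t-p,"rv",R.from_matrix(T@Rt.T).as_rotvec(),"axis",M[:,2],C)
```

```text
d [88.77027292 -1.82472292 17.62813314] rv [-0.66119311 -0.00535292  1.42516288] axis [-0.42258255 -0.00549388  0.90630779] [562.4 214.8 174.5]
```

Emit:
{"op": "move_arm", "data": {"steps": [[0.005, 0, 0.004, -0.042, 0, 0.0907, 0.65], [0.012, 0, 0.008, -0.084, 0, 0.1814, 0.65], [0.02, 0, 0.012, -0.126, 0, 0.2721, 0.65], [0.03, 0, 0.016, -0.168, 0, 0.3628, 0.65], [0.04, 0, 0.018, -0.21, 0, 0.4535, 0.65], [0.05, -0.001, 0.018, -0.252, 0, 0.5442, 0.65], [0.06, -0.001, 0.018, -0.294, 0, 0.6349, 0.65], [0.07, -0.001, 0.018, -0.336, 0, 0.7256, 0.65], [0.08, -0.001, 0.018, -0.378, 0, 0.8163, 0.65], [0.088, -0.001, 0.018, -0.42, -0.002, 0.907, 0.65]]}}

```text
time_s: 10.88
ee_pos: [514.2, 212.4, 273.9]
eef_rot: [0.206, 0.269, 0.939, 0.058]
contact_force: [-0.6, 0.4, -0.2]
opening: 0.65
grasp_force: 0.0
```

Emit:
{"op": "move_arm", "data": {"steps": [[0, 0, 0, -0.042, 0, 0.0907, 0.65], [0, 0, 0, -0.084, 0, 0.1814, 0.65], [0, 0, 0, -0.126, -0.001, 0.2721, 0.65], [0, 0, 0, -0.168, -0.002, 0.3628, 0.65], [0, 0, 0, -0.21, -0.003, 0.4535, 0.65], [0, 0, 0, -0.241, -0.003, 0.518, 0.65], [0, 0, 0, -0.241, -0.003, 0.518, 0.65], [0, 0, 0, -0.241, -0.003, 0.518, 0.65]]}}

```text
time_s: 11.55
ee_pos: [513.3, 212.8, 274.2]
eef_rot: [0.216, -0.003, 0.976, -0.002]
contact_force: [-0.9, 0.5, -0.6]
opening: 0.648
grasp_force: 0.0
```

Run:
```python
from h import *
wrist("w6")
p,Rt=curr();M=Mdrum();T=np.c_[-M[:,0],M[:,1],-M[:,2]]
print("in drum",M.T@(p-C),"rv",R.from_matrix(T@Rt.T).as_rotvec())
im=cv2.imread("pics/w6.png")
for x in(-38,38):
  for y in(-9,9): cv2.circle(im,tuple(int(v) for v in proj("w6",C+M@[x,y,64])[0].round()),3,(0,0,255),-1)
cv2.imwrite("pics/w6o.png",im)
```

```text
t 11.55 [513.3 212.8 274.2] [[-0.9067, -0.0058, 0.4218], [-0.0077, 1.0, -0.0028], [-0.4218, -0.0058, -0.9067]] [ 0.52  0.26 -1.32  1.98  0.74  0.89  0.41]
in drum [ -2.4123619   -1.29529952 111.34678765] rv [ 0.00584832 -0.00067369  0.00728312]
```

View pics/w6o.png

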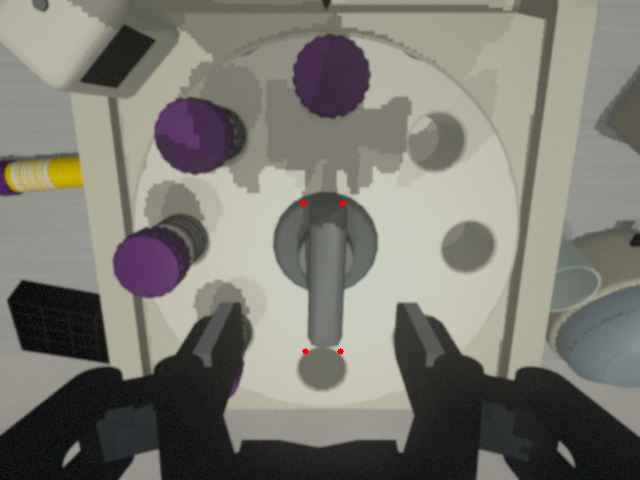

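The bar runs from (326,195) to (325,345), about 2.5 mm to the +y side of the jaw centre. I'll correct and descend over it.

Emit:
{"op": "move_arm", "data": {"steps": [[0.004, 0.0025, -0.009, 0, 0, 0.0, 0.65], [0.01, 0.0025, -0.021, 0, 0, 0, 0.65], [0.017, 0.0025, -0.036, 0, 0, 0, 0.65], [0.024, 0.0025, -0.052, 0, 0, 0, 0.65], [0.03, 0.0025, -0.064, 0, 0, 0, 0.65], [0.0327, 0.0025, -0.07, 0, 0, 0, 0.65], [0.0327, 0.0025, -0.07, 0, 0, 0, 0.65], [0.0327, 0.0025, -0.07, 0, 0, 0, 0.65]]}}

```text
time_s: 12.27
ee_pos: [545.5, 216.1, 205.1]
eef_rot: [0.216, -0.005, 0.976, -0.002]
contact_force: [0.3, 0.3, 1.0]
opening: 0.651
grasp_force: 0.0
```

```bash
cat > st2.py <<'E'
from h import *
s=readout.state();p,Rt=curr();M=Mdrum();T=np.c_[-M[:,0],M[:,1],-M[:,2]]
print(s["time_s"],s["joint_pos"].round(2),s["opening"],s["grasp_force"],s["contact_force"].round(1),s["moment"].round(2))
print("in drum",(M.T@(p-C)).round(1),"rv in drum",(M.T@R.from_matrix(Rt@T.T).as_rotvec()).round(3))
E
python3 st2.py
```

```text
12.2667 [ 0.33  0.4  -1.15  2.02  0.95  0.83  0.23] 0.6509942044142947 0.0 [0.3 0.3 1. ] [-0.01  0.48  0.01]
in drum [-2.4  1.5 34.9] rv in drum [-0.008  0.    -0.001]
```

Close on the bar.

Emit:
{"op": "move_arm", "data": {"steps": [[0, 0, 0, 0, 0, 0, 0.3], [0, 0, 0, 0, 0, 0, 0], [0, 0, 0, 0, 0, 0, 0], [0, 0, 0, 0, 0, 0, 0], [0, 0, 0, 0, 0, 0, 0], [0, 0, 0, 0, 0, 0, 0], [0, 0, 0, 0, 0, 0, 0]]}}

```text
time_s: 12.85
ee_pos: [545.8, 216.4, 206.1]
eef_rot: [0.217, -0.005, 0.976, -0.002]
contact_force: [-4.1, 0.1, 6.9]
opening: 0.195
grasp_force: 59.3
```

```bash
python3 st2.py
```

```text
12.85 [ 0.34  0.4  -1.15  2.01  0.95  0.83  0.23] 0.19467298136859384 59.29950535297394 [-4.1  0.1  6.9] [0.26 0.72 0.09]
in drum [-1.7  1.9 35.7] rv in drum [-0.007 -0.001 -0.001]
```

Emit:
{"op": "move_arm", "data": {"steps": [[0, 0, 0, -0.0211, 0, 0.0453, 0], [0, 0, 0, -0.0507, 0, 0.1088, 0], [0, 0, 0, -0.0803, 0, 0.1722, 0], [0, 0, 0, -0.1099, 0, 0.2356, 0], [0, 0, 0, -0.1395, 0, 0.2991, 0], [0, 0, 0, -0.169, 0, 0.3625, 0], [0, 0, 0, -0.169, 0, 0.3625, 0]]}}

```text
time_s: 13.43
ee_pos: [545.9, 215.8, 206.1]
eef_rot: [0.213, -0.201, 0.955, -0.046]
contact_force: [-5.5, -2.0, 9.6]
opening: 0.198
grasp_force: 60.2
```

```bash
python3 st2.py
```

```text
13.4333 [ 0.38  0.44 -1.22  2.01  1.    0.87  0.61] 0.19778853880415648 60.170087814331055 [-5.5 -2.   9.6] [-0.14  0.75 -0.27]
in drum [-1.6  1.3 35.6] rv in drum [-0.009 -0.001  0.403]
```

Emit:
{"op": "move_arm", "data": {"steps": [[0, 0, 0, -0.0296, 0, 0.0634, 0], [0, 0, 0, -0.0592, 0, 0.1268, 0], [0, 0, 0, -0.0887, 0, 0.1902, 0], [0, 0, 0, -0.1183, 0, 0.2537, 0], [0, 0, 0, -0.1437, 0, 0.308, 0], [0, 0, 0, -0.1627, 0, 0.349, 0], [0, 0, 0, -0.1627, 0, 0.349, 0], [0, 0, 0, -0.1627, 0, 0.349, 0]]}}

```text
time_s: 14.1
ee_pos: [546.3, 215.3, 206.3]
eef_rot: [0.201, -0.378, 0.9, -0.086]
contact_force: [-4.8, -4.0, 11.2]
opening: 0.202
grasp_force: 59.9
```

```bash
python3 st2.py
```

```text
14.1 [ 0.41  0.48 -1.28  2.01  1.04  0.91  0.96] 0.20155856854351767 59.870261549949646 [-4.8 -4.  11.2] [-0.39  0.62 -0.2 ]
in drum [-1.2  0.7 35.6] rv in drum [-0.01  -0.     0.784]
```

Turned 0.784 rad. I'll open and back out along the axis.

Emit:
{"op": "move_arm", "data": {"steps": [[0, 0, 0, 0, 0, 0, 0.6], [0, 0, 0, 0, 0, 0, 0.6], [0, 0, 0, 0, 0, 0, 0.6], [0, 0, 0, 0, 0, 0, 0.6], [-0.003, 0, 0.007, 0, 0, 0, 0.6], [-0.01, 0, 0.021, 0, 0, 0, 0.6], [-0.02, 0, 0.042, 0, 0, 0, 0.6], [-0.033, 0, 0.07, 0, 0, 0, 0.6], [-0.033, 0, 0.1, 0, 0, 0, 0.6], [-0.033, 0, 0.13, 0, 0, 0, 0.6]]}}

```text
time_s: 14.93
ee_pos: [511.4, 216.6, 336.1]
eef_rot: [0.2, -0.379, 0.899, -0.085]
contact_force: [1.1, -0.9, -0.7]
opening: 0.595
grasp_force: 0.0
```

```bash
python3 st2.py
python3 - <<'E'
from h import *
c=cam("scene");i=c["image"][110:230,310:460];i=cv2.resize(i,None,fx=2.6,fy=2.6,interpolation=cv2.INTER_CUBIC)
w=cv2.resize(capture("wrist")["image"],(400,300))
o=np.zeros((312,800,3),np.uint8);o[:312,:390]=i;o[:300,400:]=w;cv2.imwrite("pics/c7.png",o)
M=Mdrum();q=np.pi/4;print([((proj("scene",onslope(M,C,k*q,90,57))[0]-[310,110])*2.6).round() for k in(1,2,3,4)])
E
```

```text
14.9333 [ 0.67  0.2  -1.44  1.89  0.61  0.97  1.34] 0.5948781729282165 0.0 [ 1.1 -0.9 -0.7] [-0.12  0.42 -0.02]
in drum [ 22.1   2.5 168. ] rv in drum [-0.007  0.002  0.786]
[array([163., 138.]), array([215., 148.]), array([303., 127.]), array([366.,  87.])]
```

View pics/c7.png

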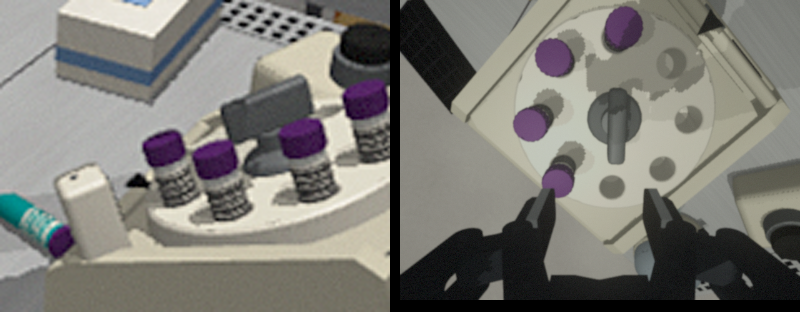

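The four caps sit where predicted, at crop positions (165,140), (215,150), (303,130) and (366,90). The drum is one click on, the tube is home at the reader, and the arm is clear.

```bash
python3 -c "
from workcell import ticket
print(ticket.close_job())"
```

```text
the job is handed in; nothing more can be done
None
```

The tall tube is home in its pocket and released, the drum is turned one click anticlockwise so the tube faces the bar-code reader, and the job is handed in at about 15 s; the closing call returned no verdict.

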